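# Run a rock-core sled under the sensor bridge

### The job

Lift the sled that carries the rock core out of its rack by the blue grip block in its middle and, keeping it upright, run its foot nose first into the open orange-flared end of the track, then let go of it part way in. Take it again by the blue end plate at its tail, slide it fully home against the red stop under the sensor bridge, and let go. Leave the spare grey sled in its rack and do not disturb anything else on the bench.

Things in the scene. Friction and masses are not known exactly. Their poses are not given: they have to be found in the camera images.
- core_sled: The loaded sled with a banded rock core 36 mm across: 160 long (own x), 56 wide, 98 mm high, about 0.55 kg. Origin: centre of the underside of its foot; +x to the nose, z up. Steel T foot 40 wide, 8 mm thick (last 12 mm at the nose: 34 wide, 5.5 thick), neck 18 mm wide, deck 56 mm wide at z 19 to 25 mm, x -80 to +80 mm.
- core_sled_grip: Blue grip block on a strap over the core, rigid part of the loaded sled. Its frame coincides with core_sled's (origin under the foot). In it the block is centred on x = 0, y = 0: 30 mm long (x), 22 mm wide (y), z 68 to 98 mm; the strap's top, 56 mm wide, is at z 68 mm.
- core_sled_tail: Blue upright end plate at the sled's tail, rigid part of it. Its frame coincides with core_sled's (origin under the foot). In it the plate is centred on x = -72 mm, y = 0: 12 mm thick (x), 44 mm wide (y), z 25 to 88 mm.
- core_sled_nose (a point): Point at the foot of the loaded sled's nose: x = +80 mm, y = 0, z = 0 in the sled's frame.
- track: Fixed T-track. Origin on the bench below the middle of its open mouth; +x runs into it, z up. Channel x = 0 to 200 mm, 44 mm wide inside, 10.5 mm high (z 8 to 18.5), under two lips 6 mm thick (top z 24.5) with a 24 mm slot between: the sled's foot enters only endwise at the mouth. The red stop closes the far end. The sled slides with a few newtons.
- track_apron (a point): Middle of the apron's outer edge, x = -70 mm, y = 0, z = 8 mm in the track's frame. The apron is a bare plate 68 mm wide from here to the mouth, flush with the channel floor at z 8 mm, for setting the foot down; orange flares 10 mm high over its last 35 mm guide the foot in (about 54 mm apart inside at the outer end, 44 mm at the mouth).
- track_bridge (a point): Centre of the underside of the white sensor bridge, x = 155 mm, y = 0, z = 116 mm in the track's frame. The bridge spans the track's x = 105 to 205 mm, is 116 mm wide, top at z 157 mm, on four posts 90 mm apart inside. The sled passes under it; a gripper holding the grip block does not.
- track_home (a point): Where the sled's nose point is when home: on the channel floor at the face of the red stop (x = 200 mm, y = 0, z = 8 mm in the track's frame).
- rack_a: Fixed black rack plate (186 x 76 mm, top at z 6 mm) on which the loaded sled lies; origin on the bench below the sled's middle, x as the sled's. Curbs 8 mm high beside the foot. Grey walls 98 mm high at the tail's sides and rear (x -99 to -47 mm, 64 mm wide inside), so the end plate cannot be gripped there. The sled lifts straight up.
- rack_b: The same rack, holding the spare sled. The two racks may change places.
- spare_sled: Spare sled like the loaded one but empty and with grey plastic block and plate. Bystander.
- water_bottle: Bystander: clear water bottle with a green label, standing, 66 mm across, 190 mm tall; origin at the centre of its underside.
- sample_jar: Bystander: amber sample jar with a white lid and label, standing, 68 mm across, 85 mm tall; origin at the centre of its underside.
- tin: Bystander: pale tin with a yellow band, standing, 72 mm across, 100 mm tall; origin at the centre of its underside.
- hammer: Bystander: hammer, lying, about 260 mm long, 30 mm high, handle to its -x; origin under the tool, on the bench.
- spatula: Bystander: spatula, lying, about 240 mm long, wooden handle to its -x; origin under the tool, on the bench.
- plug_box: Bystander: grey carton, standing carton, 90 x 130 x 120 mm tall; origin at the centre of its underside.
- dish: Bystander: white dish, shallow dish, 90 mm across, 30 mm tall; origin at the centre of its underside.

How it is judged:
By the outcome, as a careful person would: the job done as asked, in the order asked, and still so for the second after the job is handed in, with the robot touching nothing.
It also fails if it takes over 59 s, if anything falls off the work surface, if the arm or the gripper's body presses on something with over 40 N, if the wrist force passes 120 N, or if a joint passes its speed limit or range.

### The arm

A 7-joint arm with a two-finger parallel gripper is mounted at the origin on the work surface. World frame = base frame: x ahead of the robot, y to its left, z up, the work surface at z = 0. Lengths are in m, angles in rad, forces in N, time in s.
With the tool pointing down it reaches from about 0.425 to 0.875 m from the base axis. Payload 8.4 kg.
Tool frame: the origin (TCP) lies where the fingers leave the gripper's body, on its centre line; the fingertips stand 73 mm ahead of it and the grasp point (between the pads) lies 54 mm ahead of it; z points along the fingers, y is the line along which they close (so a half turn about z gives the same grasp; the last joint's range is limited). The gripper opens to 85 mm and grips with 20 to 120 N. Pads are 22 mm wide; open, the fingers measure 114 mm over their backs; the gripper's body (76 mm by 85 mm) begins 54 mm behind the grasp point. The pads swing forward as they close: fully open they stand 13 mm farther back than shut.
Start: joints at [-1.423, 0.333, 0.04, 1.465, -0.013, 1.343, -0.059], TCP at [0.159, 0.63, 0.304] pointing down, gripper open.
Joint ranges: [-2.58, 2.58], [-0.38, 2.09], [-1.3, 1.39], [0.25, 2.4], [-1.5, 4.64], [0.08, 2.09], [-2.65, 2.65]. Speed limits (rad/s): [2.22, 2.22, 2.79, 2.79, 3.14, 3.14, 3.14].

### API

Orientations are given as a unit quaternion [w, x, y, z].
In Python, from workcell import ctrl gives the robot as it stands.
- The arm moves only by the shell command python3 -m handwheel 'ROWS'. ROWS is JSON, a list of rows, each a list of 7 numbers: the finger opening in m, from 0 to 0.0854, then the shift along the tool's x, y, z in m, then the turn, a rotation vector about the tool's x, y, z in rad. A call has 1 to 5 rows; each row is the pose to reach, as a shift and turn from the pose commanded when the call began, along the tool's axes at that moment; what a row does not reach only later rows make up. A row lasts 1/10 s, in which the tool goes at most 50 mm and 8.59 degrees, less where a joint would pass 70% of its speed; a pose out of reach is approached as far as the arm can. A call with a gripper value outside its range is refused whole. The fingers move at their own pace and stop on an object; the grip force is fixed at half the most. Time passes only in rows, so rows that repeat a pose let the fingers close. It gives the time, the measured TCP pose, the force, the opening and the grip force at its end, in the units of the state.
- ctrl.get_state(): the state, without advancing time (a new reading comes with each control period).
- ctrl.read_camera(name): name is "scene" or "side" or "wrist"; returns a dict with "color" (400x640x3 uint8, blue, green, red), "K" (3x3 intrinsics, pixels), "R" (3x3) and "t" (3): a world point X has camera coordinates R X + t. Camera axes: x right, y down, z forward; pixel columns grow to the right and rows downward; lengths in m; the calibration is good to about 2 mm. A picture is of the moment at which its call begins. There is no depth.
- ctrl.finish_job(): hands the job in; it is judged then, once.
The state is a dict: "time": time; "q": joint angles; "joint_vel": joint speeds; "tau": joint torques, N m; "position": TCP position; "orientation": TCP orientation; "force": force on the tool from outside, world axes, zero at the start; "torque": the same for the moment, N m; "grip_width": opening from 0.0 (shut) to 1.0 (fully open); "gripper_force": force on a finger pad.
Only numpy, scipy, OpenCV 4.12 (cv2) and the standard library are available. Lean on these libraries where they do the work, as an engineer would, in place of code of your own. Each camera call takes 0.05 s, during which the arm holds its last target. There are 200 camera calls.

## Working session

There is one attempt and no reset: what is moved stays moved. The work goes in short steps, Python scripts to look and compute and a shell command to move; the robot and the scene stay as the last step left them, time stands still between calls to the robot, and variables do not carry over. Pictures are saved under pics/ and viewed, at most 10 in all, crops included, and the job is handed in when it is done.

```bash
mkdir -p pics; ls; cat > h.py <<'E'
import numpy as np, cv2
from workcell import ctrl
from scipy.spatial.transform import Rotation as Ro
def ray(c,u,v,z):
    d=c['R'].T@np.linalg.inv(c['K'])@np.array([u,v,1.]); o=-c['R'].T@c['t']
    return o+d*(z-o[2])/d[2]
def proj(c,X):
    p=c['K']@(c['R']@np.array(X)+c['t']); return p[:2]/p[2]
def tool():
    s=ctrl.get_state(); q=s['orientation']; return np.array(s['position']),Ro.from_quat([q[1],q[2],q[3],q[0]]).as_matrix(),s
E
python3 - <<'E'
from h import *
for n in ['scene','side']:
    c=ctrl.read_camera(n); cv2.imwrite(f'pics/{n}0.png',c['color']); print(n,-c['R'].T@c['t'])
p,R,s=tool(); print(p,R.round(3),s['time'],s['force'],s['grip_width'])
E
```

```text
pics
scene [1.26207185 0.19927614 0.96952196]
side [ 0.40731456 -1.100607    0.75263936]
[0.15872724 0.62999732 0.30310205] [[-0.97   0.244 -0.   ]
 [ 0.244  0.97  -0.001]
 [-0.    -0.001 -1.   ]] 0.1 [ 0.29516422 -0.52172185  0.25955833] 1.0038418827901816
```

View pics/scene0.png

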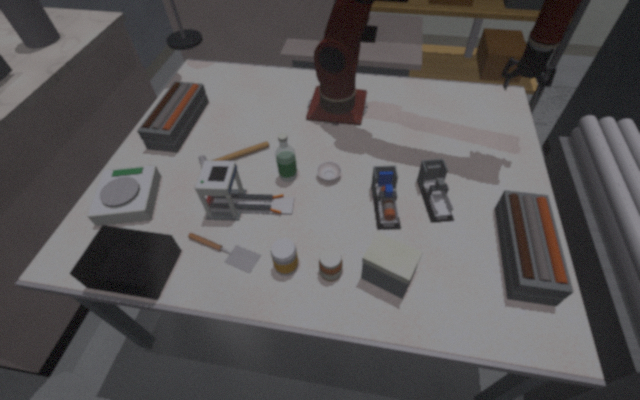

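View pics/side0.png

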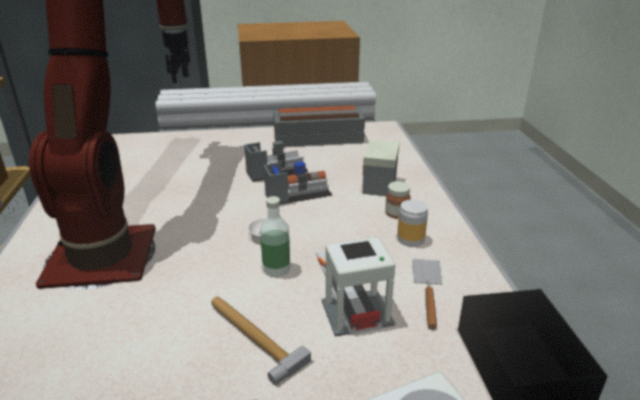

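The scene view shows the loaded sled around (386,195) with its nose toward the camera and the spare at (435,188). The track's apron is at (285,204), and its bridge at (220,188) runs to image left (-y). I'll measure from an enlarged crop.

```bash
python3 - <<'E'
from h import *
c=ctrl.read_camera('scene'); im=c['color']
cv2.imwrite('pics/crop1.png',cv2.resize(im[150:235,190:470],None,fx=2.85,fy=2.85,interpolation=cv2.INTER_CUBIC))
h=cv2.cvtColor(im,cv2.COLOR_BGR2HSV)
def blobs(name,lo,hi,z):
    m=cv2.inRange(h,lo,hi); m[:150]=0;m[235:]=0;m[:,:190]=0;m[:,470:]=0
    n,l,st,ce=cv2.connectedComponentsWithStats(m)
    for i in range(1,n):
        if st[i][4]>8: print(name,ce[i].round(1),st[i],ray(c,*ce[i],z).round(3))
blobs('blue',(105,120,50),(130,255,255),.09)
blobs('orange',(5,120,90),(18,255,255),.015)
for n,u,v in [('rackA far',373,168),('A',397,168),('A near r',401,227),('A near l',377,227)]: print(n,ray(c,u,v,.006).round(3))
E
```

```text
blue [385.6 173.7] [379 171  14  10  71] [0.445 0.232 0.09 ]
blue [388.3 187.1] [384 180   9  14  75] [0.501 0.244 0.09 ]
orange [277.2 196.1] [273 195   9   3  15] [ 0.535 -0.118  0.015]
orange [275.3 210.8] [271 209   9   4  13] [ 0.596 -0.109  0.015]
orange [389.2 211.7] [385 209   9   6  47] [0.541 0.258 0.015]
rackA far [0.347 0.188 0.006]
A [0.333 0.273 0.006]
A near r [0.588 0.3   0.006]
A near l [0.6   0.225 0.006]
```

View pics/crop1.png

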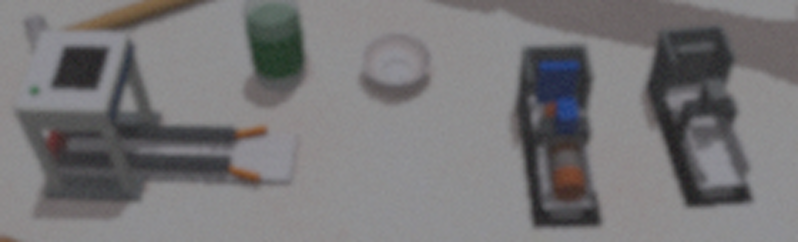

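```bash
python3 -m handwheel '[[0.085,-0.04,-0.027,0,0,0,0],[0.085,-0.08,-0.054,0,0,0,0],[0.085,-0.12,-0.081,0,0,0,0],[0.085,-0.155,-0.105,0,0,0,0],[0.085,-0.195,-0.133,0,0,0,0]]'
python3 -m handwheel '[[0.085,-0.04,-0.027,0,0,0,0],[0.085,-0.08,-0.054,0,0,0,0],[0.085,-0.12,-0.081,0,0,0,0],[0.085,-0.155,-0.105,0,0,0,0],[0.085,-0.195,-0.133,0,0,0,0]]'
python3 -m handwheel '[[0.085,-0.015,-0.01,0,0,0,-0.12],[0.085,-0.025,-0.018,0,0,0,-0.24],[0.085,-0.035,-0.024,0,0,0,-0.36],[0.085,-0.035,-0.024,0,0,0,-0.454],[0.085,-0.035,-0.024,0,0,0,-0.454]]'
python3 - <<'E'
from h import *
c=ctrl.read_camera('wrist'); cv2.imwrite('pics/w1.png',c['color'])
p,R,s=tool(); print(p,R.round(3),s['time'],s['q'])
im=c['color'];h=cv2.cvtColor(im,cv2.COLOR_BGR2HSV)
m=cv2.inRange(h,(105,120,50),(130,255,255)); n,l,st,ce=cv2.connectedComponentsWithStats(m)
for i in range(1,n):
    if st[i][4]>100:
        r=cv2.minAreaRect(np.argwhere(l==i)[:,::-1].astype(np.float32)); print(st[i],r); print([ray(c,*q,.104).round(4) for q in cv2.boxPoints(r)])
E
```

```text
time: 0.65
position: [0.3158, 0.4525, 0.3038]
orientation: [-0.0, 0.123, 0.992, 0.0]
force: [1.3, -0.0, -0.7]
grip_width: 0.994
gripper_force: 0.0
time: 1.15
position: [0.4725, 0.276, 0.3039]
orientation: [-0.0, 0.123, 0.992, 0.0]
force: [0.5, 1.3, 0.4]
grip_width: 0.993
gripper_force: 0.0
time: 1.65
position: [0.5002, 0.2448, 0.3036]
orientation: [-0.0, -0.104, 0.995, -0.0]
force: [-0.5, 0.2, -0.1]
grip_width: 0.995
gripper_force: 0.0
[0.49996195 0.24514668 0.30369426] [[-0.979 -0.203 -0.   ]
 [-0.203  0.979 -0.   ]
 [ 0.    -0.    -1.   ]] 1.7 [-0.84456059  0.1427037   0.34388155  1.7106638  -0.04987145  1.2972834
  1.28527476]
[295 126  46  14 550] ((317.5258483886719, 132.1726837158203), (45.22792053222656, 12.368961334228516), 1.7899105548858643)
[array([0.4542, 0.2091, 0.104 ]), array([0.4432, 0.2074, 0.104 ]), array([0.4358, 0.2483, 0.104 ]), array([0.4468, 0.2505, 0.104 ])]
[306 188  23  34 719] ((317.0, 204.5), (33.0, 22.0), 90.0)
[array([0.4991, 0.2286, 0.104 ]), array([0.4947, 0.2496, 0.104 ]), array([0.5281, 0.2568, 0.104 ]), array([0.5327, 0.2352, 0.104 ])]
```

View pics/w1.png

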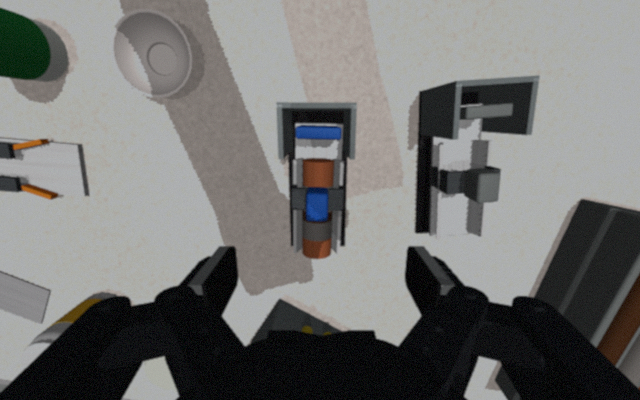

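The wrist view shows the blue grip block at (317,204), the tail plate at (317,132), and the track apron with its orange flares at the left edge (80,168). Finger midpoint is about column 320, so the yaw is already aligned. I'll correct the offset and descend partway.

```bash
python3 -m handwheel '[[0.085,-0.013,-0.005,0.03,0,0,0],[0.085,-0.013,-0.005,0.06,0,0,0],[0.085,-0.013,-0.005,0.08,0,0,0],[0.085,-0.013,-0.005,0.08,0,0,0]]'
cat >> h.py <<'E'
def blue(c,z,amin=100):
    h=cv2.cvtColor(c['color'],cv2.COLOR_BGR2HSV); p,R,s=tool()
    m=cv2.inRange(h,(105,120,50),(130,255,255)); n,l,st,ce=cv2.connectedComponentsWithStats(m)
    for i in range(1,n):
        if st[i][4]>amin:
            r=cv2.minAreaRect(np.argwhere(l==i)[:,::-1].astype(np.float32)); w=ray(c,*r[0],z)
            print(st[i],r,'world',w.round(4),'tool',(R.T@(w-p)).round(4))
E
python3 - <<'E'
from h import *
c=ctrl.read_camera('wrist'); blue(c,.104); blue(c,.094); print('cam',-c['R'].T@c['t'],c['R'].round(3)); print(tool()[0])
E
```

```text
time: 2.1
position: [0.5122, 0.2427, 0.221]
orientation: [-0.002, -0.102, 0.995, -0.001]
force: [-0.7, 0.1, -0.3]
grip_width: 0.996
gripper_force: 0.0
[ 291  112   67   19 1191] ((324.0, 121.0), (18.0, 66.0), 90.0) world [0.4452 0.2296 0.104 ] tool [0.0688 0.0008 0.1192]
[ 306  198   32   49 1438] ((321.5, 222.0), (48.0, 31.0), 90.0) world [0.5122 0.242  0.104 ] tool [ 0.0007 -0.0008  0.119 ]
[ 291  112   67   19 1191] ((324.0, 121.0), (18.0, 66.0), 90.0) world [0.4452 0.2297 0.094 ] tool [0.0688 0.0009 0.1292]
[ 306  198   32   49 1438] ((321.5, 222.0), (48.0, 31.0), 90.0) world [0.5158 0.2427 0.094 ] tool [-0.0029 -0.0008  0.129 ]
cam [0.44531855 0.22836304 0.29205795] [[-0.204  0.979 -0.003]
 [ 0.943  0.197  0.269]
 [ 0.264  0.052 -0.963]]
[0.51302114 0.24307506 0.22302322]
```

```bash
python3 -m handwheel '[[0.085,-0.002,-0.001,0.03,0,0,0.015],[0.085,-0.002,-0.001,0.06,0,0,0.015],[0.085,-0.002,-0.001,0.073,0,0,0.015],[0.085,-0.002,-0.001,0.073,0,0,0.015],[0.06,-0.002,-0.001,0.073,0,0,0.015]]'
python3 -m handwheel '[[0.015,0,0,0,0,0,0],[0.01,0,0,0,0,0,0],[0.005,0,0,0,0,0,0],[0.005,0,0,0,0,0,0],[0.005,0,0,0,0,0,0]]'
python3 - <<'E'
from h import *
c=ctrl.read_camera('wrist'); cv2.imwrite('pics/w2.png',c['color']); blue(c,.094); print(tool()[0])
E
```

```text
time: 2.65
position: [0.5167, 0.2429, 0.1525]
orientation: [0.001, -0.096, 0.995, 0.0]
force: [-0.1, -0.1, 0.5]
grip_width: 0.851
gripper_force: 0.0
time: 3.15
position: [0.5163, 0.2429, 0.1518]
orientation: [0.001, -0.096, 0.995, 0.0]
force: [-0.7, 0.8, 5.6]
grip_width: 0.246
gripper_force: 60.3
[ 271   97  103   30 2939] ((322.0, 111.5), (29.0, 102.0), 90.0) world [0.4458 0.2289 0.094 ] tool [ 0.0719 -0.0004  0.0577]
[ 298  224   48   76 3342] ((321.5, 261.5), (75.0, 47.0), 90.0) world [0.5161 0.2424 0.094 ] tool [ 0.0004 -0.0005  0.0577]
[0.51629249 0.24296258 0.15174812]
```

View pics/w2.png

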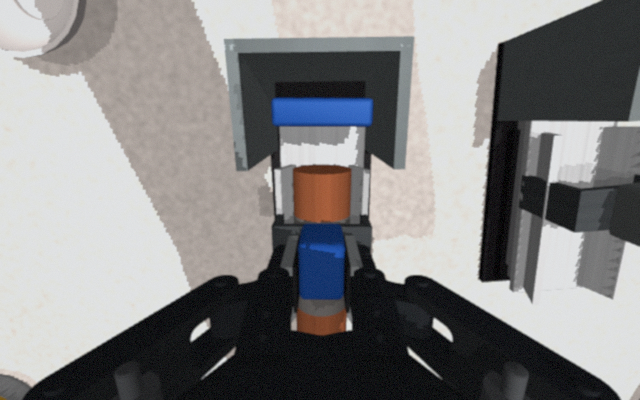

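The block is gripped cleanly at 60 N, with the plate square at (322,111). Next I lift straight up, then move toward the track to look at it from closer.

```bash
python3 -m handwheel '[[0.005,0,0,-0.01,0,0,0],[0.005,0,0,-0.035,0,0,0],[0.005,0,0,-0.07,0,0,0],[0.005,0,0,-0.11,0,0,0],[0.005,0,0,-0.15,0,0,0]]'
python3 -m handwheel '[[0.005,0,-0.03,0,0,0,0],[0.005,0,-0.07,0,0,0,0],[0.005,0,-0.11,0,0,0,0],[0.005,0,-0.14,0,0,0,0],[0.005,0,-0.14,0,0,0,0]]'
python3 -m handwheel '[[0.005,0,0,0,0,0,0],[0.005,0,0,0,0,0,0]]'
python3 - <<'E'
from h import *
c=ctrl.read_camera('wrist'); cv2.imwrite('pics/w3.png',c['color']); np.save('w3.npy',c,allow_pickle=True)
p,R,s=tool();print(p,R.round(3)); blue(c,p[2]-.0578)
h=cv2.cvtColor(c['color'],cv2.COLOR_BGR2HSV)
m=cv2.inRange(h,(5,150,120),(18,255,255)); n,l,st,ce=cv2.connectedComponentsWithStats(m)
for i in range(1,n):
    if st[i][4]>60:
        r=cv2.minAreaRect(np.argwhere(l==i)[:,::-1].astype(np.float32)); print(st[i],r,[ray(c,*q,.018).round(4)[:2] for q in cv2.boxPoints(r)])
E
```

```text
time: 3.7
position: [0.5153, 0.2417, 0.302]
orientation: [-0.001, -0.096, 0.995, -0.001]
force: [1.2, 0.2, -4.7]
grip_width: 0.243
gripper_force: 59.4
time: 4.2
position: [0.543, 0.0988, 0.301]
orientation: [-0.0, -0.092, 0.996, -0.001]
force: [0.0, -0.3, -4.8]
grip_width: 0.242
gripper_force: 59.7
time: 4.4
position: [0.5422, 0.106, 0.3007]
orientation: [-0.0, -0.097, 0.995, 0.0]
force: [0.2, 0.4, -4.4]
grip_width: 0.243
gripper_force: 59.7
[0.54228563 0.10619479 0.3006887 ] [[-0.981 -0.193 -0.001]
 [-0.193  0.981  0.   ]
 [ 0.001  0.    -1.   ]]
[ 272   99  100   27 2653] ((321.4999694824219, 112.0), (98.99998474121094, 25.999996185302734), 0.0) world [0.4719 0.0917 0.2429] tool [ 0.0718 -0.0007  0.0579]
[ 298  224   48   75 3315] ((321.5, 261.0), (74.0, 47.0), 90.0) world [0.5416 0.1054 0.2429] tool [ 0.0007 -0.0007  0.0578]
[127 132  30  10 139] ((141.32691955566406, 136.6345977783203), (4.902903079986572, 29.809654235839844), 78.69007110595703) [array([ 0.5408, -0.1363]), array([ 0.527 , -0.1017]), array([ 0.5325, -0.1004]), array([ 0.5464, -0.1351])]
[ 313  174   33   48 1321] ((329.0, 197.5), (32.0, 47.0), 0.0) [array([0.6032, 0.1061]), array([0.5416, 0.0946]), array([0.5339, 0.134 ]), array([0.5951, 0.1475])]
[131 179  30  13 137] ((145.68576049804688, 184.91943359375), (30.972829818725586, 4.68592643737793), 17.744670867919922) [array([ 0.5969, -0.1308]), array([ 0.5907, -0.1291]), array([ 0.5959, -0.092 ]), array([ 0.6022, -0.0936])]
[  0 254  50  26 382] ((23.694427490234375, 267.27410888671875), (53.82661056518555, 8.028707504272461), 21.540977478027344) [array([ 0.7444, -0.3089]), array([ 0.7319, -0.3037]), array([ 0.7498, -0.2385]), array([ 0.7627, -0.2433])]
```

View pics/w3.png

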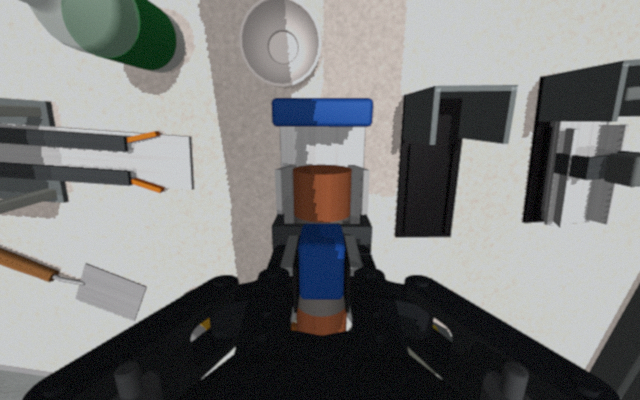

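The wrist view shows the apron's outer edge at about (190,136)–(194,188), the flares at (141,137) and (146,185), and two dark lips running left from the mouth. I'll fit the lip edges for yaw.

```bash
python3 - <<'E'
from h import *
c=np.load('w3.npy',allow_pickle=True).item(); g=cv2.cvtColor(c['color'],cv2.COLOR_BGR2GRAY)
P=[[],[],[],[]]
for u in range(70,124,2):
    col=(g[105:215,u]<75).astype(int); d=np.diff(col); up=np.where(d==1)[0]+105; dn=np.where(d==-1)[0]+105
    runs=[(a,b) for a in up for b in dn[dn>a][:1] if b-a>8]
    if len(runs)==2:
        for k,v in enumerate([runs[0][0],runs[0][1],runs[1][0],runs[1][1]]): P[k].append(ray(c,u,v+.5,.0245)[:2])
for p in P:
    p=np.array(p); f=np.polyfit(p[:,1],p[:,0],1); print(len(p),'yaw',np.degrees(np.arctan2(-1,-f[0])).round(2),'x at y=-.13',np.polyval(f,-.13).round(4),'y range',p[:,1].min().round(3),p[:,1].max().round(3))
for u,v in [(190,136),(194,188)]: print(ray(c,u,v,.008).round(4))
E
```

```text
27 yaw -83.16 x at y=-.13 0.5385 y range -0.198 -0.137
27 yaw -82.86 x at y=-.13 0.5551 y range -0.198 -0.137
27 yaw -82.74 x at y=-.13 0.5806 y range -0.199 -0.137
27 yaw -82.65 x at y=-.13 0.5968 y range -0.2 -0.137
[ 0.5259 -0.0647  0.008 ]
[ 0.5918 -0.0549  0.008 ]
```

```bash
python3 -m handwheel '[[0.005,0.003,-0.025,0,0,0,0.14],[0.005,0.006,-0.05,0,0,0,0.28],[0.005,0.009,-0.08,0,0,0,0.42],[0.005,0.0114,-0.1078,0,0,0,0.56],[0.005,0.0114,-0.1078,0,0,0,0.7]]'
python3 -m handwheel '[[0.005,0,0,0,0,0,0.12],[0.005,0,0,0,0,0,0.24],[0.005,0,0,0,0,0,0.36],[0.005,0,0,0,0,0,0.48],[0.005,0,0,0,0,0,0.6]]'
python3 -m handwheel '[[0.005,0,0,0,0,0,0.12],[0.005,0,0,0,0,0,0.24],[0.005,0,0,0,0,0,0.341],[0.005,0,0,0,0,0,0.341],[0.005,0,0,0,0,0,0.341]]'
cat >> h.py <<'E'
M=np.array([.568,-.131]); U=np.array([.1236,-.9923])
def track():
    p,R,s=tool(); d=p[:2]-M; a=np.degrees(np.arctan2(-R[1,0],-R[0,0]))
    print('TCP track x',(d@U).round(4),'lat',(d@np.array([-U[1],U[0]])).round(4),'z',p[2].round(4),'yaw err deg',(a+82.9).round(2),'tilt',R[:,2].round(3),'F',np.round(s['force'],1),'t',s['time'])
E
python3 - <<'E'
from h import *
c=ctrl.read_camera('wrist'); cv2.imwrite('pics/w4.png',c['color']); track(); print(tool()[0],tool()[1].round(3)); print(tool()[2]['q'])
E
```

```text
time: 4.95
position: [0.5521, -0.0069, 0.3011]
orientation: [0.0, 0.256, 0.967, -0.001]
force: [-0.4, 0.1, -5.6]
grip_width: 0.242
gripper_force: 60.0
time: 5.45
position: [0.552, -0.0017, 0.3008]
orientation: [-0.0, 0.527, 0.85, -0.0]
force: [-0.1, -0.3, -4.9]
grip_width: 0.244
gripper_force: 60.0
time: 5.95
position: [0.5521, -0.0021, 0.3008]
orientation: [-0.0, 0.661, 0.75, -0.0]
force: [-0.0, -0.2, -5.1]
grip_width: 0.249
gripper_force: 60.0
TCP track x -0.1296 lat 0.0001 z 0.3009 yaw err deg 0.12 tilt [-0. -0. -1.] F [-0.  -0.3 -5.8] t 6.0
[ 0.55207945 -0.00232755  0.30087856] [[-0.126  0.992 -0.   ]
 [ 0.992  0.126 -0.   ]
 [ 0.    -0.    -1.   ]]
[-0.67751086  0.14629453  0.67083403  1.7383301  -0.09444296  1.28974602
  0.14032899]
```

View pics/w4.png

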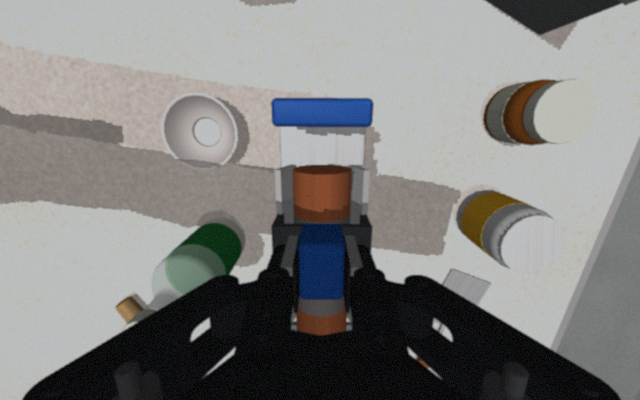

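```bash
python3 -m handwheel '[[0.005,0,0,0.03,0,0,-0.002],[0.005,0,0,0.07,0,0,-0.002],[0.005,0,0,0.105,0,0,-0.002],[0.005,0,0,0.13,0,0,-0.002],[0.005,0,0,0.13,0,0,-0.002]]'
python3 -m handwheel '[[0.005,0,0,0.006,0,0,0],[0.005,0,0,0.011,0,0,0],[0.005,0,0,0.0145,0,0,0],[0.005,0,0,0.0145,0,0,0]]'
python3 - <<'E'
from h import *
track()
c=ctrl.read_camera('scene'); print('bottle',ray(c,287,177,0).round(3))
cv2.imwrite('pics/s2.png',cv2.resize(c['color'][150:235,190:390],None,fx=4,fy=4,interpolation=cv2.INTER_CUBIC))
E
```

```text
time: 6.5
position: [0.55, -0.0027, 0.1677]
orientation: [-0.002, 0.661, 0.75, -0.003]
force: [-0.5, 0.9, -5.5]
grip_width: 0.25
gripper_force: 60.4
time: 6.9
position: [0.5523, -0.0029, 0.1567]
orientation: [0.0, 0.662, 0.75, 0.0]
force: [0.5, 0.3, -4.2]
grip_width: 0.244
gripper_force: 60.3
TCP track x -0.1291 lat 0.0002 z 0.1567 yaw err deg 0.02 tilt [ 0.  0. -1.] F [ 0.5  0.3 -4.2] t 6.9
bottle [ 0.433 -0.111  0.   ]
```

View pics/s2.png

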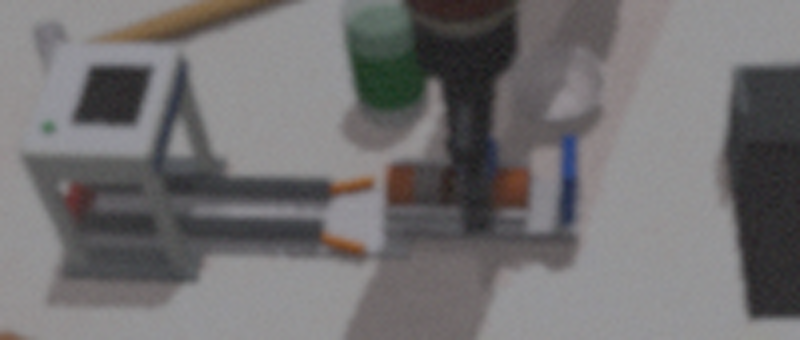

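The sled sits over the apron in line with the flares; its nose is at about (388,205) in the crop, short of the flare ends at (370,185) and (365,250). I'll lower slightly and advance.

```bash
python3 -m handwheel '[[0.005,-0.01,0,0.0008,0,0,0],[0.005,-0.022,0,0.0012,0,0,0],[0.005,-0.034,0,0.0012,0,0,0],[0.005,-0.045,0,0.0012,0,0,0],[0.005,-0.045,0,0.0012,0,0,0]]'
python3 -m handwheel '[[0.005,0,0,0,0,0,0]]'
python3 -c "from h import *; track()"
```

```text
time: 7.45
position: [0.5577, -0.0505, 0.1554]
orientation: [0.001, 0.663, 0.748, -0.0]
force: [0.2, -0.4, -5.2]
grip_width: 0.246
gripper_force: 60.4
time: 7.55
position: [0.5577, -0.048, 0.1552]
orientation: [-0.0, 0.662, 0.749, 0.0]
force: [0.2, -0.7, -5.1]
grip_width: 0.245
gripper_force: 60.4
TCP track x -0.0836 lat 0.0 z 0.1552 yaw err deg -0.06 tilt [-0.  0. -1.] F [ 0.2 -0.7 -5.1] t 7.55
```

```bash
python3 -m handwheel '[[0.005,-0.008,0,0.0003,0,0,0],[0.005,-0.016,0,0.0003,0,0,0],[0.005,-0.024,0,0.0003,0,0,0],[0.005,-0.032,0,0.0003,0,0,0],[0.005,-0.04,0,0.0003,0,0,0]]'
python3 -c "from h import *; track()"
```

```text
time: 8.05
position: [0.5627, -0.0882, 0.1549]
orientation: [0.0, 0.662, 0.749, -0.0]
force: [-0.8, -0.1, -5.2]
grip_width: 0.244
gripper_force: 60.3
TCP track x -0.0431 lat 0.0 z 0.1549 yaw err deg -0.01 tilt [ 0. -0. -1.] F [-0.8 -0.1 -5.2] t 8.05
```

Free so far, with no contact forces. I'll continue until the nose is about 100 mm in.

```bash
python3 -m handwheel '[[0.005,-0.01,0,0,0,0,0],[0.005,-0.02,0,0,0,0,0],[0.005,-0.03,0,0,0,0,0],[0.005,-0.036,0,0,0,0,0],[0.005,-0.036,0,0,0,0,0]]'
python3 -c "from h import *; track()"
```

```text
time: 8.55
position: [0.567, -0.1244, 0.155]
orientation: [0.0, 0.663, 0.749, -0.0]
force: [0.3, 0.1, -4.6]
grip_width: 0.245
gripper_force: 60.4
TCP track x -0.0067 lat -0.0002 z 0.155 yaw err deg -0.09 tilt [ 0.    -0.001 -1.   ] F [ 0.3  0.1 -4.6] t 8.55
```

```bash
python3 -m handwheel '[[0.005,-0.01,0,0,0,0,0],[0.005,-0.02,0,0,0,0,0],[0.005,-0.025,0,0.0005,0,0,0],[0.005,-0.025,0,0.001,0,0,0],[0.005,-0.025,0,0.0012,0,0,0]]'
python3 -m handwheel '[[0.005,0,0,0,0,0,0]]'
python3 - <<'E'
from h import *
track()
c=ctrl.read_camera('scene')
cv2.imwrite('pics/s3.png',cv2.resize(c['color'][150:235,190:390],None,fx=4,fy=4,interpolation=cv2.INTER_CUBIC))
E
```

```text
time: 9.05
position: [0.5702, -0.1482, 0.1538]
orientation: [0.0, 0.662, 0.749, -0.0]
force: [-0.7, -2.4, -2.9]
grip_width: 0.246
gripper_force: 60.8
time: 9.15
position: [0.5703, -0.1477, 0.1538]
orientation: [0.0, 0.662, 0.75, 0.0]
force: [-0.2, -0.7, -2.1]
grip_width: 0.244
gripper_force: 60.5
TCP track x 0.0169 lat 0.0002 z 0.1538 yaw err deg 0.02 tilt [ 0. -0. -1.] F [-0.2 -0.7 -2.1] t 9.15
```

View pics/s3.png

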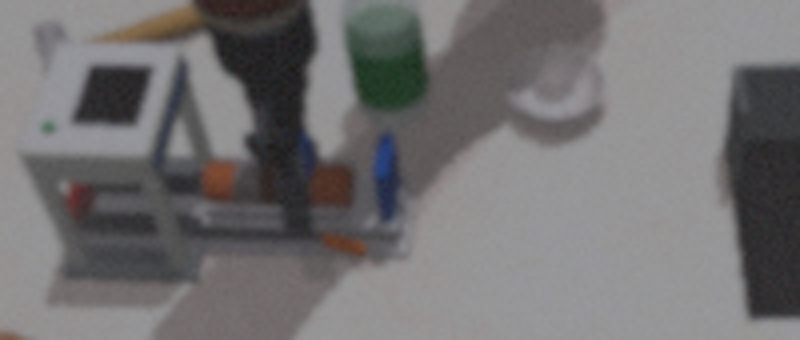

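The scene view shows the sled in the track, its nose region near the bridge (205,180) and the tail plate at (387,178) over the apron. The load is partly on the floor, so I'll release, rise and move back to the tail plate.

```bash
python3 -m handwheel '[[0.03,0,0,0,0,0,0],[0.06,0,0,0,0,0,0],[0.085,0,0,0,0,0,0],[0.085,0,0,0,0,0,0],[0.085,0,0,0,0,0,0]]'
python3 -m handwheel '[[0.085,0,0,-0.015,0,0,0],[0.085,0,0,-0.035,0,0,0],[0.085,0,0,-0.065,0,0,0],[0.085,0.035,0,-0.07,0,0,0],[0.085,0.072,0,-0.07,0,0,0]]'
python3 -m handwheel '[[0.085,0,0,0,0,0,0],[0.085,0,0,0,0,0,0]]'
python3 - <<'E'
from h import *
track(); c=ctrl.read_camera('wrist'); cv2.imwrite('pics/w5.png',c['color']); blue(c,.096)
E
```

```text
time: 9.7
position: [0.5703, -0.1478, 0.1539]
orientation: [0.0, 0.662, 0.75, 0.0]
force: [0.9, 0.9, 0.2]
grip_width: 0.987
gripper_force: 0.0
time: 10.2
position: [0.5619, -0.0773, 0.2265]
orientation: [0.002, 0.663, 0.748, 0.001]
force: [0.3, 1.1, -0.2]
grip_width: 0.997
gripper_force: 0.0
time: 10.4
position: [0.5615, -0.0755, 0.2247]
orientation: [0.0, 0.661, 0.75, 0.0]
force: [0.2, -0.1, -0.4]
grip_width: 0.992
gripper_force: 0.0
TCP track x -0.0559 lat 0.0004 z 0.2247 yaw err deg 0.13 tilt [ 0.001  0.    -1.   ] F [ 0.2 -0.1 -0.4] t 10.4
[ 293  191   58   33 1722] ((321.5, 207.0), (32.0, 57.0), 90.0) world [ 0.5618 -0.0687  0.096 ] tool [0.008  0.0013 0.1286]
[ 307  274   29   50 1317] ((321.0, 298.5), (49.0, 28.0), 90.0) world [ 0.5712 -0.1456  0.096 ] tool [-0.0695  0.0011  0.1286]
```

View pics/w5.png

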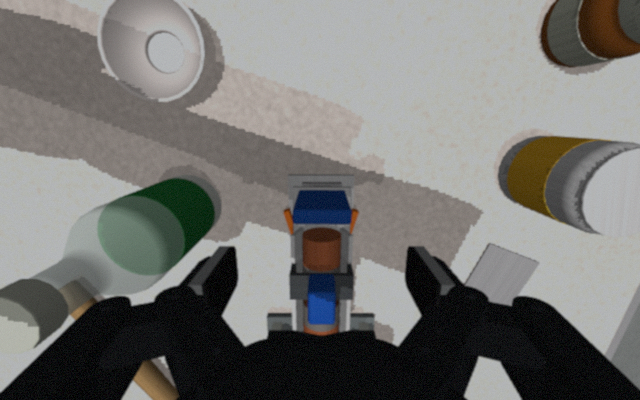

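The wrist view shows the tail plate at (321,207) centred between the open fingers, with the block at (321,298). I'll lower and grip the plate across its width.

```bash
python3 -m handwheel '[[0.085,0,0.001,0.03,0,0,0],[0.085,0,0.001,0.06,0,0,0],[0.085,0,0.001,0.085,0,0,0],[0.085,0,0.001,0.098,0,0,0],[0.085,0,0.001,0.098,0,0,0]]'
python3 -m handwheel '[[0.06,0,0,0,0,0,0],[0.04,0,0,0,0,0,0],[0.03,0,0,0,0,0,0],[0.03,0,0,0,0,0,0],[0.03,0,0,0,0,0,0]]'
python3 -c "from h import *; track()"
```

```text
time: 10.95
position: [0.5614, -0.0773, 0.1245]
orientation: [-0.001, 0.663, 0.749, -0.001]
force: [-0.3, 0.7, 0.1]
grip_width: 0.994
gripper_force: 0.0
time: 11.45
position: [0.5629, -0.0764, 0.1271]
orientation: [0.001, 0.662, 0.749, 0.001]
force: [-2.0, -0.2, 5.5]
grip_width: 0.51
gripper_force: 60.6
TCP track x -0.0548 lat 0.0017 z 0.1271 yaw err deg -0.01 tilt [ 0.002  0.    -1.   ] F [-2.  -0.2  5.5] t 11.45
```

```bash
python3 -m handwheel '[[0.03,-0.008,-0.001,0,0,0,0],[0.03,-0.018,-0.001,0,0,0,0],[0.03,-0.028,-0.001,0,0,0,0],[0.03,-0.038,-0.001,0,0,0,0],[0.03,-0.048,-0.001,0,0,0,0]]'
python3 -c "from h import *; track()"
```

```text
time: 11.95
position: [0.5684, -0.1225, 0.1271]
orientation: [0.0, 0.661, 0.75, 0.002]
force: [-1.2, 7.2, 7.1]
grip_width: 0.51
gripper_force: 60.6
TCP track x -0.0084 lat 0.0015 z 0.1271 yaw err deg 0.12 tilt [ 0.002  0.002 -1.   ] F [-1.2  7.2  7.1] t 11.95
```

```bash
python3 -m handwheel '[[0.03,-0.01,0,0,0,0,0],[0.03,-0.02,0,0,0,0,0],[0.03,-0.03,0,0,0,0,0],[0.03,-0.04,0,0,0,0,0],[0.03,-0.046,0,0,0,0,0]]'
python3 -c "from h import *; track()"
python3 -m handwheel '[[0.03,-0.003,0,0,0,0,0],[0.03,-0.005,0,0,0,0,0],[0.03,-0.007,0,0,0,0,0],[0.03,-0.009,0,0,0,0,0]]'
python3 -c "from h import *; track()"
```

```text
time: 12.45
position: [0.574, -0.1688, 0.1271]
orientation: [0.0, 0.662, 0.75, 0.001]
force: [-1.5, 7.4, 8.5]
grip_width: 0.508
gripper_force: 60.8
TCP track x 0.0382 lat 0.0013 z 0.1271 yaw err deg 0.06 tilt [ 0.002  0.002 -1.   ] F [-1.5  7.4  8.5] t 12.45
time: 12.85
position: [0.5752, -0.1767, 0.1271]
orientation: [-0.0, 0.661, 0.75, 0.002]
force: [-0.9, 8.6, 7.5]
grip_width: 0.51
gripper_force: 61.0
TCP track x 0.0462 lat 0.0015 z 0.1271 yaw err deg 0.12 tilt [ 0.002  0.003 -1.   ] F [-0.9  8.6  7.5] t 12.85
```

```bash
python3 -m handwheel '[[0.03,-0.001,0,0,0,0,0],[0.03,-0.002,0,0,0,0,0],[0.03,-0.003,0,0,0,0,0]]'
python3 -c "from h import *; track()"
python3 -m handwheel '[[0.03,-0.001,0,0,0,0,0],[0.03,-0.002,0,0,0,0,0]]'
python3 -c "from h import *; track()"
```

```text
time: 13.15
position: [0.5756, -0.1794, 0.1271]
orientation: [-0.0, 0.661, 0.75, 0.002]
force: [-4.0, 11.3, 10.3]
grip_width: 0.506
gripper_force: 61.2
TCP track x 0.049 lat 0.0016 z 0.1271 yaw err deg 0.12 tilt [ 0.002  0.003 -1.   ] F [-4.  11.3 10.3] t 13.15
time: 13.35
position: [0.5757, -0.1796, 0.1271]
orientation: [-0.002, 0.661, 0.751, 0.002]
force: [-5.7, 17.1, 15.0]
grip_width: 0.507
gripper_force: 61.7
TCP track x 0.0491 lat 0.0017 z 0.1271 yaw err deg 0.18 tilt [ 0.001  0.006 -1.   ] F [-5.7 17.1 15. ] t 13.35
```

The sled stopped at +0.049 (expected 0.048) and the force is rising, so it is home. I'll ease the push, open, rise and check.

```bash
python3 -m handwheel '[[0.03,0.0015,0,0,0,0,0],[0.06,0.0015,0,0,0,0,0],[0.08,0.0015,0,0,0,0,0],[0.08,0.0015,0,0,0,0,0],[0.08,0.0015,0,0,0,0,0]]'
python3 -c "from h import *; track()"
python3 -m handwheel '[[0.08,0,0,-0.01,0,0,0],[0.08,0,0,-0.03,0,0,0],[0.08,0,0,-0.06,0,0,0],[0.08,0.02,0,-0.09,0,0,0],[0.08,0.04,0,-0.12,0,0,0]]'
python3 -m handwheel '[[0.08,0.04,0,-0.03,0,0,0],[0.08,0.08,0,-0.05,0,0,0],[0.08,0.08,0,-0.05,0,0,0]]'
python3 - <<'E'
from h import *
track(); c=ctrl.read_camera('wrist'); blue(c,.096)
d=ctrl.read_camera('scene'); e=ctrl.read_camera('side')
a=cv2.resize(c['color'],(400,250)); b=cv2.resize(d['color'][140:240,190:350],(400,250)); s=cv2.resize(e['color'][210:335,290:490],(400,250))
cv2.imwrite('pics/end.png',np.vstack([np.hstack([a,b]),np.hstack([s,cv2.resize(d['color'],(400,250))])]))
h=cv2.cvtColor(c['color'],cv2.COLOR_BGR2HSV)
# tail plate position from top edge, in track coords
for z in (.096,.033):
  for v in (0,):
    pass
E
```

```text
time: 13.85
position: [0.5743, -0.1825, 0.1258]
orientation: [0.0, 0.662, 0.749, -0.0]
force: [-1.0, 0.6, -0.2]
grip_width: 0.937
gripper_force: 0.0
TCP track x 0.0519 lat -0.0001 z 0.1258 yaw err deg -0.03 tilt [-0. -0. -1.] F [-1.   0.6 -0.2] t 13.85
time: 14.35
position: [0.5691, -0.143, 0.2475]
orientation: [0.0, 0.663, 0.749, -0.0]
force: [0.6, 0.9, -0.3]
grip_width: 0.938
gripper_force: 0.0
time: 14.65
position: [0.5607, -0.0572, 0.2992]
orientation: [0.001, 0.659, 0.752, 0.003]
force: [0.6, 0.3, 0.2]
grip_width: 0.936
gripper_force: 0.0
TCP track x -0.0741 lat 0.0019 z 0.2992 yaw err deg 0.41 tilt [ 0.005  0.003 -1.   ] F [0.6 0.3 0.2] t 14.65
[ 300  269   39   35 1227] ((319.0, 286.0), (34.0, 38.0), 90.0) world [ 0.5741 -0.1628  0.096 ] tool [-1.039e-01 -1.000e-04  2.017e-01]
```

View pics/end.png

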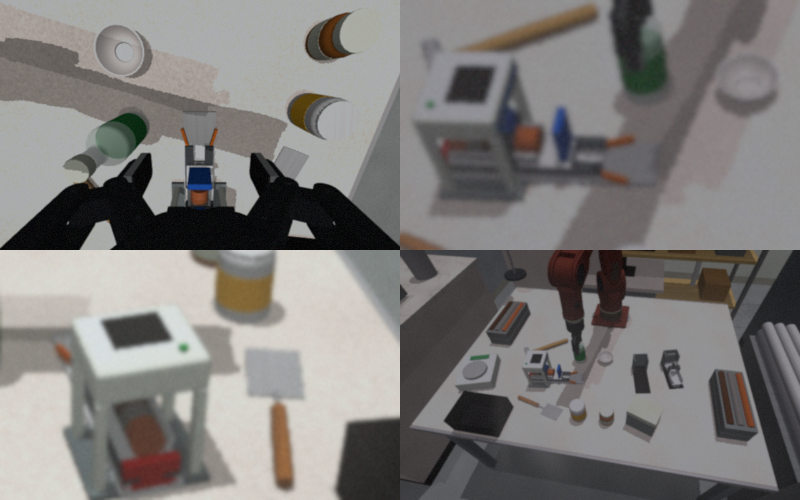

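The views show the sled under the bridge against the red stop, with its tail plate clear at about (560,130) in the top-right panel and the other objects where they were. I'll do one numeric check of the home position before handing in.

```bash
python3 - <<'E'
from h import *
c=ctrl.read_camera('wrist'); blue(c,.096); track()
for s in (.120,.116):
    P=lambda x,z: proj(c,[*(M+U*(s+x)),z]).round(1)
    print(s,'rear bottom',P(-.078,.033),'rear top',P(-.078,.096),'front top',P(-.066,.096))
E
```

```text
[ 303  265   40   36 1253] ((322.5, 282.5), (35.0, 39.0), 90.0) world [ 0.5743 -0.1633  0.096 ] tool [-0.1002  0.0027  0.1998]
TCP track x -0.0674 lat -0.0003 z 0.2957 yaw err deg -0.08 tilt [-0. -0. -1.] F [-0.1  0.5 -0. ] t 14.85
0.12 rear bottom [320.5 261.9] rear top [320.4 289.9] front top [320.4 299.5]
0.116 rear bottom [320.5 259.1] rear top [320.4 286.7] front top [320.4 296.3]
```

```bash
python3 -c "from h import *; print(ctrl.finish_job())"
```

```text
the job is handed in; nothing more can be done
None
```

The loaded sled is fully home against the red stop and released, the spare sled and the rest of the bench show no sign of being disturbed, and the job was handed in at about 15 s of the 59 s limit.

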